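# Fit the test gauge to a locked quick-coupler outlet

## Robot

A 6-joint arm with a two-finger parallel gripper is mounted at the origin on the work surface. World frame = base frame: x ahead of the robot, y to its left, z up, the work surface at z = 0. Lengths are in m, angles in rad, forces in N, time in s.
With the tool pointing down it reaches from about 0.275 to 0.75 m from the base axis. Payload 10.2 kg.
Tool frame: the origin (TCP) lies at the very end of the fingers, on their centre line; the grasp point (between the pads) lies 19 mm behind it (robot.hold_point_z is the distance from the TCP to the grasp point, in m); z points along the fingers, y is the line along which they close (so a half turn about z gives the same grasp; the last joint's range is limited). The gripper opens to 85 mm and grips with 20 to 120 N. Pads are 22 mm wide; open, the fingers measure 114 mm over their backs; the gripper's body (76 mm by 85 mm) begins 54 mm behind the grasp point. The pads swing forward as they close: fully open they stand 13 mm farther back than shut.
Start: joints at [-1.513, 0.313, 1.498, -0, 1.331, -0.223], TCP at [0.145, -0.504, 0.231] pointing down, gripper open.
Joint ranges: [-2.94, 2.94], [-0.97, 2.17], [0.19, 2.56], [-1.23, 4.37], [0.02, 3.11], [-2.88, 2.88]. Speed limits (rad/s): [2.39, 2.39, 3.01, 3.14, 3.14, 3.14].

## Interface

Orientations are given as [roll, pitch, yaw] about the fixed x, y, z axes, in that order (R = Rz(yaw) Ry(pitch) Rx(roll)).
In Python, from cell import robot, snapshot, calibration, hand_in, finder gives the robot as it stands.
- The arm moves only by the shell command python3 -m handwheel 'ROWS' [FORCE]. ROWS is JSON, a list of rows, each an object of numbers: "claw": the opening, from 0 (shut) to 1 (fully open); "tx", "ty", "tz": the shift along the tool's x, y, z in units of 60 mm (1.0 is 60 mm); "ax", "ay", "az": the turn, a rotation vector about the tool's x, y, z in units of 6 degrees (1.0 is 6 degrees). A call has 1 to 8 rows; each row is the pose to reach, as a shift and turn from the pose commanded when the call began, along the tool's axes at that moment; what a row does not reach only later rows make up. A row lasts 1/8 s, in which the tool goes at most 62.5 mm and 10.7 degrees, less where a joint would pass 70% of its speed; a pose out of reach is approached as far as the arm can. A call with a gripper value outside its range is refused whole. The fingers move at their own pace and stop on an object; FORCE is the grip in N (left out, the last holds). Time passes only in rows, so rows that repeat a pose let the fingers close. It gives the time, the measured TCP pose, the force, the opening and the grip force at its end, in the units of the state.
- robot.get_obs(): the state, without advancing time (a new reading comes with each control period).
- snapshot(name): name is "side" or "top"; returns the picture (384x512x3 uint8, blue, green, red); there is no depth.
- calibration(name): a dict with "fx", "fy", "cx", "cy" (pixels), "rvec" (rotation vector, rad) and "tvec" (3), from world to camera coordinates, as OpenCV has them. Camera axes: x right, y down, z forward; pixel columns grow to the right and rows downward; lengths in m; the calibration is good to about 2 mm. A picture is of the moment at which its call begins. calibration takes no time and is no camera call.
- hand_in(): hands the job in; it is judged then, once.
Trained networks look in the newest picture that a camera, given by its name, has taken for a name from the list of things; names that differ only in an ending like _2 or _b are one class to them, and where a whole thing is asked for, a point or a joint stands for the part that bears it (a point fixed in the world has none). Each returns a list of dicts, best first, with "confidence" (0 to 1); they miss things now and then, are a little off and sometimes report something else, mostly with a low value. They report only what shows in the picture. A call takes as long as a camera call. They do not tell look-alikes from the thing itself.
- finder.regions_of(thing, camera): "pixels" (384x512 bool, what is visible of it).
- finder.spot_point(thing, camera): "location" ([x, y, z] in m, in world coordinates, good to about 4 mm: a listed point, or the origin of a listed thing).
The state is a dict: "t": time; "joint_pos": joint angles; "joint_velocities": joint speeds; "joint_efforts": joint torques, N m; "tcp_pos": TCP position; "ee_rot": TCP orientation; "force": force on the tool from outside, world axes, zero at the start; "moment": the same for the moment, N m; "width": finger opening in m; "grip_force": force on a finger pad.
Only numpy, scipy, OpenCV 4.12 (cv2) and the standard library are available. Lean on these libraries where they do the work, as an engineer would, in place of code of your own. Each camera call takes 0.05 s, during which the arm holds its last target. There are 200 camera calls.

## Task

Fit the test gauge to the bench air outlet, which is closed by a dust plug and has its sleeve locked: press the sleeve down lightly and turn it anticlockwise (seen from above) until its notch drops over the lock pin, draw it right down until it stays down by itself, let go of it and lift the dust plug out into the steel parts tray. Then push the gauge straight into the outlet until the sleeve springs back up to its top, and leave the gauge standing there. Feel your way: do not force the sleeve against the pin, wrench the dust plug or ram the gauge, and leave the multimeter, the solder reel and the screwdriver where they are.

Things in the scene. Friction and masses are not known exactly. Their poses are not given: they have to be found in the camera images.
- outlet (a point): the outlet: a brass quick-coupler body standing straight up in the middle of an aluminium manifold block screwed to the bench. Point on the coupler's axis at its mouth, 99 mm above the bench; z up along the axis, x away from the lock pin, y along the block. Bore 17.6 mm with a 2 mm countersink
- sleeve_mid (a point): centre of the coupler's steel sleeve: a knurled tube round the coupler body, outside diameter 38 mm, 33 mm tall. The point lies on the axis, 16.5 mm below the sleeve's top edge; fully up, that edge is level with the mouth. The point goes up and down with the sleeve but does not turn with it. The sleeve turns freely; its lower edge has one notch, about 6.4 mm wide and 8 mm high
- sleeve (a joint): how far the sleeve is drawn down, in m: 0 = fully up (coupler locked), 0.009 = fully down, where the notch's end meets the pin. A spring pushes it up, about 4 N at the top, 7 N at the bottom. Held fully down for half a second it frees the plug, which a light spring lifts by 12 mm; let go, it rises only to about 0.006 and stays there by itself until a plug is pushed home
- lock_pin: fixed square steel pin, 4 mm thick, its middle at 63 mm above the bench, 15 mm from the axis on the outlet's -x side, under the sleeve's lower edge. The sleeve stops on it after 1 mm; only with the notch over it (within 0.1 rad) can it be drawn down. At the start the notch is 0.2 to 1.4 rad clockwise (from above) of the pin, not measured. No stop: turned too far, it passes the pin
- dust_plug_head (a point): centre of the head of the steel dust plug in the outlet: knurled round head, 24 mm across, 12 mm tall, under it a 16 mm plug 22 mm long; z along the plug, towards the head; about 0.1 kg. Locked, the head's underside stands 2 mm above the mouth; once freed 14 mm above it, loose in the bore
- dust_plug_tip (a point): lower end of the dust plug, 28 mm below the middle of its head
- gauge_case (a point): centre of the test gauge's round case: 50 mm in diameter, 28 mm thick, dial facing its own -x, upright (z up along its stem), about 0.1 kg. The plug's tip lies 66 mm below this point, the underside of the 25 mm hexagon over the plug 44 mm below it. At the start it stands loosely in the hole of the wooden holder, the hexagon on the holder's top
- gauge_tip (a point): lower end of the gauge's plug, on its axis; plug 16 mm in diameter, 1 mm chamfer at the tip, 22 mm long up to the hexagon. Pushed into the outlet it meets a light spring collar 8 mm below the mouth; 20 to 21 mm below the mouth the coupler snaps and the sleeve springs up; at 22 mm the hexagon meets the mouth. It then stands about 20 mm deep
- manifold: the block with the coupler: 190 (y) x 44 mm, top 40 mm above the bench, on a 74 mm wide foot plate; two brass plugs on its top, 70 mm to either side of the outlet along y, reach 49 mm above the bench. Fixed; origin on the outlet's axis at bench level, axes as the outlet's
- gauge: the whole gauge, origin at the plug's tip, z up along the stem
- dust_plug: the whole dust plug, origin at its tip, z towards its head
- holder: wooden block on the bench, 76 x 110 mm and 40 mm tall, with a 20 mm hole, 30 mm deep, in the middle of its top for the gauge; two small brass fittings near its ends along y, on its +x side, reach 54 mm above the bench. Fixed; origin at the middle of its underside
- tray: steel parts tray on the bench, 110 (x) x 130 (y) mm, 30 mm tall, walls and floor 3 mm, open above. Fixed; origin at the middle of its underside
- multimeter: yellow multimeter lying on the bench, 90 x 170 x 36 mm, leave alone; origin at the middle of its underside
- solder_reel: grey reel standing on its end, 60 mm in diameter, 50 mm tall, leave alone; origin at the middle of its underside
- screwdriver: screwdriver, 200 mm long, lying on the bench, leave alone; origin at its middle
Not all that is in view belongs to the job. Of the things that look like the dust_plug, the smallest one is meant.

How it is judged:
By the outcome, as a careful person would: the job done as asked, in the order asked, and still so for the second after the job is handed in, with the robot touching nothing.
It also fails if it takes over 72 s, if anything falls off the work surface, if the arm or the gripper's body presses on something with over 40 N, if the wrist force passes 120 N, or if a joint passes its speed limit or range.

## Working session

There is one attempt and no reset: what is moved stays moved. The work goes in short steps, Python scripts to look and compute and a shell command to move; the robot and the scene stay as the last step left them, time stands still between calls to the robot, and variables do not carry over. Pictures are saved under pics/ and viewed, at most 10 in all, crops included, and the job is handed in when it is done.

```bash
ls; mkdir -p pics; python3 - <<'E'
from cell import robot,snapshot,calibration,finder
import cv2,numpy as np
for c in ("side","top"):
    im=snapshot(c); cv2.imwrite(f"pics/{c}0.png",im)
    k=calibration(c); R=cv2.Rodrigues(np.array(k["rvec"],float))[0]
    print(c,"cam pos",-R.T@np.array(k["tvec"]),"fwd",R[2],k["fx"])
    for t in ("outlet","sleeve_mid","lock_pin","dust_plug_head","gauge_case","gauge_tip","manifold","holder","tray","multimeter","solder_reel","screwdriver"):
        try: print(t,[(np.round(d["location"],3).tolist(),round(d["confidence"],2)) for d in finder.spot_point(t,c)][:3])
        except Exception as e: print(t,e)
print(robot.get_obs())
E
```

```text
pics
side cam pos [ 0.4753202  -0.54608354  0.60684452] fwd [ 0.12881894  0.72358621 -0.67810669] 370.5586978797818
outlet [([0.577, -0.042, 0.098], 0.67), ([0.578, -0.049, 0.077], 0.65)]
sleeve_mid [([0.578, -0.042, 0.086], 0.67)]
lock_pin []
dust_plug_head [([0.719, -0.042, 0.042], 0.67), ([0.576, -0.043, 0.108], 0.64), ([0.418, -0.035, 0.039], 0.62)]
gauge_case []
gauge_tip [([0.492, -0.254, 0.018], 0.61)]
manifold [([0.577, -0.049, 0.006], 0.82), ([0.498, 0.275, -0.004], 0.6)]
holder [([0.491, -0.248, 0.001], 0.57)]
tray [([0.497, 0.27, -0.0], 0.65)]
multimeter [([0.757, 0.117, -0.001], 0.96), ([0.403, 0.034, 0.001], 0.25)]
solder_reel [([0.726, -0.168, -0.0], 0.71), ([0.491, -0.253, 0.018], 0.56)]
screwdriver [([0.401, 0.038, 0.0], 0.86), ([0.581, -0.047, 0.075], 0.32)]
top cam pos [0.44058568 0.01809532 1.07379922] fwd [ 0.12463322 -0.02486917 -0.99189117] 450.1788957467125
outlet [([0.576, -0.044, 0.1], 0.88)]
sleeve_mid [([0.575, -0.044, 0.086], 0.47)]
lock_pin [([0.576, -0.041, 0.11], 0.68)]
dust_plug_head [([0.414, -0.036, 0.039], 0.75), ([0.716, -0.042, 0.042], 0.7), ([0.5
[... 432 characters left out ...]
.3, 'joint_pos': array([-1.51335133e+00,  3.12927847e-01,  1.49769739e+00,  6.51547041e-06,
        1.33098955e+00, -2.23466473e-01]), 'joint_velocities': array([ 1.75205104e-03, -7.46554606e-05, -1.52371698e-04, -9.25126614e-05,
       -8.31924979e-04,  7.20390181e-05]), 'joint_efforts': array([-5.60865446e-04, -4.12160432e+01, -2.59898776e+01, -1.78735177e-04,
        5.06768010e-04,  9.23247313e-06]), 'tcp_pos': array([ 0.14550354, -0.5044451 ,  0.2312809 ]), 'ee_rot': array([-3.14157247e+00, -1.10772240e-05,  2.80909923e-01]), 'force': array([-0.0122169 ,  1.4276091 , -0.67380103]), 'moment': array([ 0.02017542,  0.00058628, -0.00791398]), 'grip_force': 0.0, 'width': 0.08534779532489416}
```

View pics/side0.png

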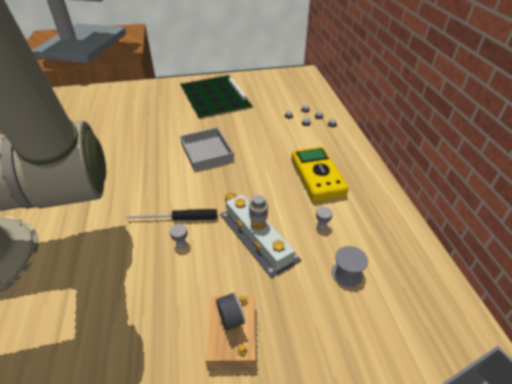

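View pics/top0.png

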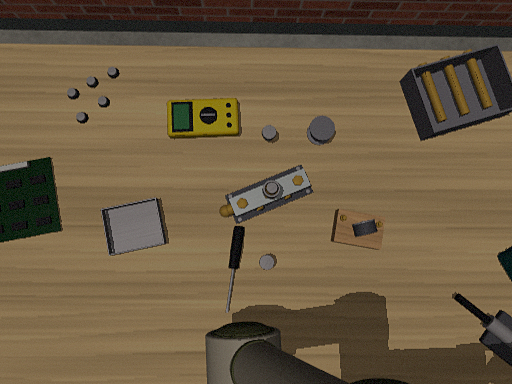

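Side view: the outlet with its plug is at about (259,210), the gauge in its holder at (230,310) and the tray at (207,149). Two taller look-alike plugs stand at (180,235) and (323,217). In the top view the outlet is at (272,188), the gauge at (365,228) and the tray at (135,226). The block is yawed by about 0.34.

```bash
cat > h.py <<'E'
from cell import robot,snapshot,calibration,finder
import cv2,numpy as np
from scipy.spatial.transform import Rotation as Ro
from scipy.optimize import minimize
def proj(P,c):
    k=calibration(c);K=np.array([[k["fx"],0,k["cx"]],[0,k["fy"],k["cy"]],[0,0,1.]])
    return cv2.projectPoints(np.array(P,float),np.array(k["rvec"],float),np.array(k["tvec"],float),K,None)[0][:,0]
def step(p,yaw):
    "row units from the present pose to TCP p, pointing down with yaw"
    o=robot.get_obs();R=Ro.from_euler("xyz",o["ee_rot"]);T=Ro.from_euler("xyz",[np.pi,0,yaw])
    d=R.inv().apply(np.array(p)-o["tcp_pos"])/.06; a=np.degrees((R.inv()*T).as_rotvec())/6
    print("t",np.round(d,3),"a",np.round(a,2),"now",np.round(o["tcp_pos"],4),np.round(o["ee_rot"],3))
def fit_gauge(x0,z,cams=("side","top"),hexz=True):
    ms={}
    for c in cams:
        snapshot(c); r=finder.regions_of("gauge",c)
        if r: ms[c]=r[0]["pixels"].astype(np.uint8); print(c,r[0]["confidence"],ms[c].sum(),np.argwhere(ms[c]).mean(0))
    th=np.linspace(0,2*np.pi,40)
    def model(q,c):
        x,y,w=q;img=np.zeros((384,512),np.uint8)
        case=np.array([[s*.014,.025*np.cos(t),.025*np.sin(t)] for t in th for s in(-1,1)])
        hx=np.array([[.0135*np.cos(t),.0135*np.sin(t),h] for t in th for h in(-.044,-.022)])
        for P in(case,hx):
            p=Ro.from_euler("z",w).apply(P)+[x,y,z]
            cv2.fillConvexPoly(img,cv2.convexHull((proj(p,c)*16).round().astype(np.int32)),1,shift=4,lineType=8)
        return img
    f=lambda q:-sum((model(q,c)&m).sum()/(model(q,c)|m).sum() for c,m in ms.items())
    best=[]
    for w in np.arange(-1.5,1.6,.3):
        r=minimize(f,[*x0,w],method="Nelder-Mead",options=dict(initial_simplex=[[*x0,w],[x0[0]+.006,x0[1],w],[x0[0],x0[1]+.006,w],[*x0,w+.2]]))
        best.append((round(r.fun,3),np.round(r.x,3).tolist()))
    return sorted(best)[:4]
E
python3 - <<'E'
from h import *
print(fit_gauge([.492,-.252],.084))
step([.576,-.043,.16],.34); step([.576,-.043,.068],.34)
for t,c in (("tray","top"),("manifold","top")):
    r=finder.regions_of(t,c); m=r[0]["pixels"].astype(np.uint8); print(t,cv2.minAreaRect(cv2.findNonZero(m)))
E
```

```text
side 0.73 718 [312.3356546  231.20194986]
top 0.57 347 [228.07204611 364.49855908]Traceback (most recent call last):
  File "<stdin>", line 2, in <module>
  File "h.py", line 30, in fit_gauge
    r=minimize(f,[*x0,w],method="Nelder-Mead",options=dict(initial_simplex=[[*x0,w],[x0[0]+.006,x0[1],w],[x0[0],x0[1]+.006,w],[*x0,w+.2]]))
    res = _minimize_neldermead(fun, x0, args, callback, bounds=bounds,
                               **options)
    fsim[j] = func(sim[j])
              ~~~~^^^^^^^^
    fx = function(np.copy(x), *(wrapper_args + args))
  File "h.py", line 27, in <lambda>
    f=lambda q:-sum((model(q,c)&m).sum()/(model(q,c)|m).sum() for c,m in ms.items())
                ~~~^^^^^^^^^^^^^^^^^^^^^^^^^^^^^^^^^^^^^^^^^^^^^^^^^^^^^^^^^^^^^^^^^
  File "h.py", line 27, in <genexpr>
    f=lambda q:-sum((model(q,c)&m).sum()/(model(q,c)|m).sum() for c,m in ms.items())
                     ~~~~~^^^^^
  File "h.py", line 25, in model
    cv2.fillConvexPoly(img,cv2.convexHull((proj(p,c)*16).round().astype(np.int32)),1,shift=4,lineType=8)
                                           ~~~~^^^^^
  File "h.py", line 6, in proj
    k=calibration(c);K=np.array([[k["fx"],0,k["cx"]],[0,k["fy"],k["cy"]],[0,0,1.]])
ValueError: time passes only in moves, steps and waits
```

```bash
sed -i 's/k=calibration(c);K=/k=CAL(c);K=/; s/^def proj/from functools import lru_cache\nCAL=lru_cache(calibration)\ndef proj/' h.py
python3 - <<'E'
from h import *
print(fit_gauge([.492,-.252],.084))
step([.576,-.043,.16],.34); step([.576,-.043,.068],.34)
for t,c in (("tray","top"),("manifold","top")):
    r=finder.regions_of(t,c); m=r[0]["pixels"].astype(np.uint8); print(t,cv2.minAreaRect(cv2.findNonZero(m)))
E
```

```text
side 0.9 781 [312.34827145 230.55441741]
top 0.81 303 [227.66336634 364.54455446]
[(np.float64(-1.823), [0.492, -0.252, 0.223]), (np.float64(-1.82), [0.492, -0.252, 0.225]), (np.float64(-1.819), [0.492, -0.252, 0.229]), (np.float64(-1.817), [0.492, -0.252, 0.222])]
t [ 9.026 -5.401  1.188] a [ 0.   -0.   -0.57] now [ 0.1455 -0.5045  0.2313] [ 3.142 -0.     0.281]
t [ 9.026 -5.401  2.722] a [ 0.   -0.   -0.57] now [ 0.1455 -0.5045  0.2313] [ 3.142 -0.     0.281]
tray ((132.91464233398438, 226.26828002929688), (48.54090881347656, 60.62375259399414), 77.90524291992188)
manifold ((263.6206970214844, 196.05172729492188), (31.382511138916016, 93.5904541015625), 68.19859313964844)
```

```bash
python3 -m handwheel '[{"claw":1,"tx":1,"ty":-0.6},{"claw":1,"tx":1.8,"ty":-1.1},{"claw":1,"tx":2.6,"ty":-1.6},{"claw":1,"tx":3.4,"ty":-2.1},{"claw":1,"tx":4.2,"ty":-2.6},{"claw":1,"tx":5,"ty":-3.1},{"claw":1,"tx":5.8,"ty":-3.6},{"claw":1,"tx":6.6,"ty":-4.1}]' 20
python3 -m handwheel '[{"claw":1,"tx":0.8,"ty":-0.4},{"claw":1,"tx":1.6,"ty":-0.9,"tz":0.5},{"claw":1,"tx":2.4,"ty":-1.3,"tz":0.6,"az":-0.57},{"claw":1,"tx":2.4,"ty":-1.3,"tz":0.6,"az":-0.57}]'
python3 - <<'E'
from h import *
step([.576,-.043,.068],.34)
for c in("side","top"):
    snapshot(c)
    print([(np.round(d["location"],4).tolist(),round(d["confidence"],2)) for d in finder.spot_point("sleeve_mid",c)][:3],[(np.round(d["location"],4).tolist()) for d in finder.spot_point("outlet",c)][:3])
E
```

```text
t [ 9.025 -5.401  2.722] a [-0.   -0.   -0.57] now [ 0.1455 -0.5044  0.2313] [-3.142 -0.     0.281]
[([0.5769, -0.0433, 0.0856], 0.58), ([0.5774, -0.0469, 0.1077], 0.26)] [[0.5761, -0.0426, 0.0994]]
[([0.5757, -0.0434, 0.0865], 0.6)] [[0.575, -0.0456, 0.1], [0.5753, -0.045, 0.0829]]invalid input at $[0]: expected keys claw, tx, ty, tz, ax, ay, az
invalid input at $[0]: expected keys claw, tx, ty, tz, ax, ay, az
```

```bash
python3 -m handwheel '[{"claw":1,"tx":4,"ty":-2.4,"tz":0,"ax":0,"ay":0,"az":0},{"claw":1,"tx":4,"ty":-2.4,"tz":0,"ax":0,"ay":0,"az":0},{"claw":1,"tx":4,"ty":-2.4,"tz":0,"ax":0,"ay":0,"az":0},{"claw":1,"tx":4,"ty":-2.4,"tz":0,"ax":0,"ay":0,"az":0},{"claw":1,"tx":9,"ty":-5.4,"tz":0.2,"ax":0,"ay":0,"az":-0.5},{"claw":1,"tx":9,"ty":-5.4,"tz":0.2,"ax":0,"ay":0,"az":-0.5},{"claw":1,"tx":9,"ty":-5.4,"tz":0.2,"ax":0,"ay":0,"az":-0.5},{"claw":1,"tx":9,"ty":-5.4,"tz":0.2,"ax":0,"ay":0,"az":-0.5}]' 20
python3 -c "
from h import *
step([.576,-.0435,.068],.34)"
```

```text
t: 3.1
tcp_pos: [0.4873, -0.1368, 0.2235]
ee_rot: [3.141, -0.0, 0.333]
force: [0.1, -1.6, -0.0]
width: 0.0854
grip_force: 0.0
t [ 1.905 -0.988  2.593] a [ 0.01 -0.   -0.07] now [ 0.4873 -0.1368  0.2235] [ 3.141 -0.     0.333]
```

```bash
python3 -m handwheel '[{"claw":1,"tx":1.9,"ty":-0.99,"tz":1,"ax":0,"ay":0,"az":0},{"claw":1,"tx":1.9,"ty":-0.99,"tz":1.5,"ax":0,"ay":0,"az":0},{"claw":1,"tx":1.9,"ty":-0.99,"tz":1.5,"ax":0,"ay":0,"az":0},{"claw":1,"tx":1.9,"ty":-0.99,"tz":1.5,"ax":0,"ay":0,"az":0},{"claw":1,"tx":1.9,"ty":-0.99,"tz":1.5,"ax":0,"ay":0,"az":0}]'
python3 - <<'E'
from h import *
step([.576,-.0435,.068],.34)
im=snapshot("side"); cv2.imwrite("pics/side1.png",cv2.resize(im[130:290,180:360],None,fx=3.5,fy=3.5))
E
```

```text
t: 3.72
tcp_pos: [0.5744, -0.0458, 0.1343]
ee_rot: [3.141, -0.001, 0.333]
force: [0.9, -1.0, 0.6]
width: 0.0856
grip_force: 0.0
t [ 0.037 -0.028  1.104] a [ 0.01 -0.01 -0.07] now [ 0.5744 -0.0458  0.1343] [ 3.141e+00 -1.000e-03  3.330e-01]
```

View pics/side1.png

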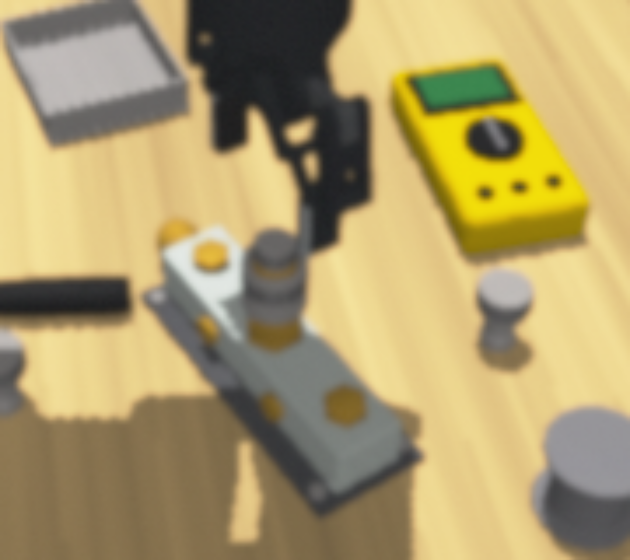

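The crop shows the sleeve at about (275,295) under the dust plug head, with the open fingers just above it. No notch is visible on the near side, so I'll find it by feel.

```bash
python3 -m handwheel '[{"claw":1,"tx":0.04,"ty":-0.03,"tz":0.5,"ax":0,"ay":0,"az":0},{"claw":1,"tx":0.04,"ty":-0.03,"tz":1.1,"ax":0,"ay":0,"az":0},{"claw":1,"tx":0.04,"ty":-0.03,"tz":1.1,"ax":0,"ay":0,"az":0},{"claw":0.55,"tx":0.04,"ty":-0.03,"tz":1.1,"ax":0,"ay":0,"az":0},{"claw":0.4,"tx":0.04,"ty":-0.03,"tz":1.1,"ax":0,"ay":0,"az":0},{"claw":0.3,"tx":0.04,"ty":-0.03,"tz":1.1,"ax":0,"ay":0,"az":0},{"claw":0.3,"tx":0.04,"ty":-0.03,"tz":1.1,"ax":0,"ay":0,"az":0},{"claw":0.3,"tx":0.04,"ty":-0.03,"tz":1.1,"ax":0,"ay":0,"az":0}]' 20
python3 -c "
from h import *
step([.576,-.0435,.068],.34);print(robot.get_obs()['moment'])"
```

```text
t: 4.78
tcp_pos: [0.5773, -0.0441, 0.0691]
ee_rot: [3.138, -0.003, 0.333]
force: [1.3, -7.0, 3.7]
width: 0.0376
grip_force: 27.3
t [-0.016 -0.017  0.018] a [ 0.04 -0.03 -0.07] now [ 0.5773 -0.0441  0.0691] [ 3.138e+00 -3.000e-03  3.330e-01]
[-1.00161159 -0.10035245  0.03495871]
```

```bash
python3 -m handwheel '[{"claw":0.3,"tx":0,"ty":0.02,"tz":0,"ax":0,"ay":0,"az":0},{"claw":0.3,"tx":0,"ty":0.02,"tz":0,"ax":0,"ay":0,"az":0},{"claw":0.3,"tx":0,"ty":0.02,"tz":0,"ax":0,"ay":0,"az":0}]' 20
python3 -m handwheel '[{"claw":0.3,"tx":0,"ty":0,"tz":0.02,"ax":0,"ay":0,"az":0},{"claw":0.3,"tx":0,"ty":0,"tz":0.02,"ax":0,"ay":0,"az":0},{"claw":0.3,"tx":0,"ty":0,"tz":0.02,"ax":0,"ay":0,"az":0}]' 20
```

```text
t: 5.15
tcp_pos: [0.5772, -0.0442, 0.0687]
ee_rot: [3.14, -0.002, 0.333]
force: [-0.0, -1.2, 4.8]
width: 0.0374
grip_force: 27.5
t: 5.52
tcp_pos: [0.5773, -0.0442, 0.0679]
ee_rot: [3.14, -0.002, 0.333]
force: [-0.6, -1.4, 8.8]
width: 0.0374
grip_force: 27.9
```

```bash
python3 -m handwheel '[{"claw":0.3,"tx":0,"ty":0,"tz":0.005,"ax":0,"ay":0,"az":-0.8},{"claw":0.3,"tx":0,"ty":0,"tz":0.005,"ax":0,"ay":0,"az":-0.8}]' 20
python3 -m handwheel '[{"claw":0.3,"tx":0,"ty":0,"tz":0,"ax":0,"ay":0,"az":-0.8},{"claw":0.3,"tx":0,"ty":0,"tz":0,"ax":0,"ay":0,"az":-0.8}]' 20
python3 -c "
from h import *
print(robot.get_obs()['moment'])"
```

```text
t: 5.78
tcp_pos: [0.5773, -0.0442, 0.0678]
ee_rot: [3.139, -0.002, 0.418]
force: [-2.1, -0.2, 10.7]
width: 0.0374
grip_force: 28.1
t: 6.02
tcp_pos: [0.5772, -0.0441, 0.0678]
ee_rot: [3.139, -0.002, 0.502]
force: [-2.8, -0.4, 11.2]
width: 0.0373
grip_force: 28.1
[-0.21632801  0.4160298   0.00798089]
```

```bash
python3 -m handwheel '[{"claw":0.3,"tx":-0.007,"ty":-0.003,"tz":0,"ax":0,"ay":0,"az":-0.8},{"claw":0.3,"tx":-0.007,"ty":-0.003,"tz":0,"ax":0,"ay":0,"az":-0.8}]' 20
python3 -m handwheel '[{"claw":0.3,"tx":0,"ty":0,"tz":0,"ax":0,"ay":0,"az":-0.8},{"claw":0.3,"tx":0,"ty":0,"tz":0,"ax":0,"ay":0,"az":-0.8}]' 20
python3 -c "
from h import *
print(robot.get_obs()['moment'])"
```

```text
t: 6.28
tcp_pos: [0.5772, -0.0441, 0.0679]
ee_rot: [3.139, -0.003, 0.586]
force: [0.5, -0.4, 8.9]
width: 0.0372
grip_force: 27.9
t: 6.52
tcp_pos: [0.5772, -0.044, 0.0679]
ee_rot: [3.138, -0.002, 0.669]
force: [0.2, 0.4, 10.4]
width: 0.0376
grip_force: 28.0
[-0.04191822  0.07455689  0.06058487]
```

```bash
python3 -m handwheel '[{"claw":0.3,"tx":0,"ty":0,"tz":0.003,"ax":0,"ay":0,"az":-0.8},{"claw":0.3,"tx":0,"ty":0,"tz":0.003,"ax":0,"ay":0,"az":-0.8}]' 20
python3 -m handwheel '[{"claw":0.3,"tx":0,"ty":0,"tz":0,"ax":0,"ay":0,"az":-0.8},{"claw":0.3,"tx":0,"ty":0,"tz":0,"ax":0,"ay":0,"az":-0.8}]' 20
python3 -c "
from h import *
print(robot.get_obs()['moment'])"
```

```text
t: 6.78
tcp_pos: [0.5771, -0.044, 0.0678]
ee_rot: [3.138, -0.002, 0.753]
force: [-0.2, 0.3, 10.1]
width: 0.0373
grip_force: 28.1
t: 7.02
tcp_pos: [0.5771, -0.044, 0.0678]
ee_rot: [3.138, -0.002, 0.837]
force: [-1.6, 1.0, 10.5]
width: 0.0374
grip_force: 28.1
[0.02603282 0.24018187 0.06899347]
```

```bash
python3 -m handwheel '[{"claw":0.3,"tx":0,"ty":0,"tz":0,"ax":0,"ay":0,"az":-0.8},{"claw":0.3,"tx":0,"ty":0,"tz":0,"ax":0,"ay":0,"az":-0.8}]' 20
python3 -m handwheel '[{"claw":0.3,"tx":0,"ty":0,"tz":0,"ax":0,"ay":0,"az":-0.8},{"claw":0.3,"tx":0,"ty":0,"tz":0,"ax":0,"ay":0,"az":-0.8}]' 20
python3 -c "
from h import *
print(robot.get_obs()['moment'])"
```

```text
t: 7.28
tcp_pos: [0.577, -0.0439, 0.0678]
ee_rot: [3.138, -0.001, 0.921]
force: [-1.7, 0.7, 11.6]
width: 0.0372
grip_force: 28.2
t: 7.52
tcp_pos: [0.577, -0.0439, 0.0678]
ee_rot: [3.138, -0.001, 1.005]
force: [-0.9, 0.8, 10.8]
width: 0.0372
grip_force: 28.2
[0.07389883 0.32629293 0.07450605]
```

```bash
python3 -m handwheel '[{"claw":0.3,"tx":0,"ty":0,"tz":0,"ax":0,"ay":0,"az":-0.8},{"claw":0.3,"tx":0,"ty":0,"tz":0,"ax":0,"ay":0,"az":-0.8}]' 20
python3 -c "
from h import *
print(robot.get_obs()['moment'])"
```

```text
t: 7.78
tcp_pos: [0.577, -0.0439, 0.0678]
ee_rot: [3.138, -0.001, 1.088]
force: [-2.5, 1.1, 12.6]
width: 0.0379
grip_force: 28.2
[ 0.09906896  0.36921527 -0.0053726 ]
```

```bash
python3 -m handwheel '[{"claw":0.3,"tx":0,"ty":-0.006,"tz":0,"ax":0,"ay":0,"az":-0.8},{"claw":0.3,"tx":0,"ty":-0.006,"tz":0,"ax":0,"ay":0,"az":-0.8}]' 20
python3 -m handwheel '[{"claw":0.3,"tx":0,"ty":0,"tz":0,"ax":0,"ay":0,"az":-0.8},{"claw":0.3,"tx":0,"ty":0,"tz":0,"ax":0,"ay":0,"az":-0.8}]' 20
python3 -c "
from h import *
print(robot.get_obs()['moment'])"
```

```text
t: 8.02
tcp_pos: [0.5769, -0.0438, 0.0678]
ee_rot: [3.138, -0.001, 1.172]
force: [-0.1, -0.1, 11.1]
width: 0.0375
grip_force: 28.1
t: 8.28
tcp_pos: [0.5768, -0.0438, 0.0677]
ee_rot: [3.138, -0.0, 1.256]
force: [-0.6, -0.5, 10.1]
width: 0.0377
grip_force: 28.0
[0.06667789 0.08745145 0.02995037]
```

```bash
python3 -m handwheel '[{"claw":0.3,"tx":0,"ty":0,"tz":0,"ax":0,"ay":0,"az":-0.8},{"claw":0.3,"tx":0,"ty":0,"tz":0,"ax":0,"ay":0,"az":-0.8}]' 20
python3 -m handwheel '[{"claw":0.3,"tx":0,"ty":0,"tz":0,"ax":0,"ay":0,"az":-0.8},{"claw":0.3,"tx":0,"ty":0,"tz":0,"ax":0,"ay":0,"az":-0.8}]' 20
python3 -c "
from h import *
print(robot.get_obs()['moment'])"
```

```text
t: 8.52
tcp_pos: [0.5768, -0.0438, 0.0675]
ee_rot: [3.138, -0.0, 1.339]
force: [1.3, 0.2, 7.6]
width: 0.0378
grip_force: 27.8
t: 8.78
tcp_pos: [0.5767, -0.0437, 0.0672]
ee_rot: [3.138, 0.0, 1.423]
force: [-0.2, -0.6, 5.7]
width: 0.0375
grip_force: 27.5
[ 0.07769555 -0.15784233  0.03335103]
```

The force fell and z dropped, so the notch looks to be over the pin. I'll test gently downward.

```bash
python3 -m handwheel '[{"claw":0.3,"tx":0,"ty":0,"tz":0.02,"ax":0,"ay":0,"az":0},{"claw":0.3,"tx":0,"ty":0,"tz":0.02,"ax":0,"ay":0,"az":0}]' 20
python3 -c "
from h import *
print(robot.get_obs()['moment'])"
```

```text
t: 9.02
tcp_pos: [0.5766, -0.0437, 0.0657]
ee_rot: [3.139, 0.0, 1.422]
force: [2.1, 0.3, 4.6]
width: 0.0373
grip_force: 27.4
[ 0.03772372 -0.40924104  0.0521598 ]
```

```bash
python3 -m handwheel '[{"claw":0.3,"tx":0,"ty":0,"tz":0.03,"ax":0,"ay":0,"az":0},{"claw":0.3,"tx":0,"ty":0,"tz":0.06,"ax":0,"ay":0,"az":0},{"claw":0.3,"tx":0,"ty":0,"tz":0.085,"ax":0,"ay":0,"az":0},{"claw":0.3,"tx":0,"ty":0,"tz":0.085,"ax":0,"ay":0,"az":0}]' 25
python3 -m handwheel '[{"claw":0.3,"tx":0,"ty":0,"tz":0.012,"ax":0,"ay":0,"az":0},{"claw":0.3,"tx":0,"ty":0,"tz":0.012,"ax":0,"ay":0,"az":0}]' 25
python3 -c "
from h import *
print(robot.get_obs()['moment'])"
```

```text
t: 9.52
tcp_pos: [0.5767, -0.0438, 0.0606]
ee_rot: [3.139, 0.0, 1.422]
force: [2.1, -0.3, 5.7]
width: 0.0375
grip_force: 27.8
t: 9.78
tcp_pos: [0.5767, -0.0437, 0.0601]
ee_rot: [3.139, 0.0, 1.422]
force: [1.4, -0.8, 8.6]
width: 0.0378
grip_force: 28.0
[ 0.09961311 -0.13054065  0.01511212]
```

```bash
python3 -m handwheel '[{"claw":0.3,"tx":0,"ty":0,"tz":0.01,"ax":0,"ay":0,"az":0},{"claw":0.3,"tx":0,"ty":0,"tz":0.01,"ax":0,"ay":0,"az":0},{"claw":0.3,"tx":0,"ty":0,"tz":0.01,"ax":0,"ay":0,"az":0},{"claw":0.3,"tx":0,"ty":0,"tz":0.01,"ax":0,"ay":0,"az":0},{"claw":0.3,"tx":0,"ty":0,"tz":0.01,"ax":0,"ay":0,"az":0},{"claw":0.3,"tx":0,"ty":0,"tz":0.01,"ax":0,"ay":0,"az":0}]' 25
python3 -c "
from h import *
print(robot.get_obs()['moment'])"
```

```text
t: 10.52
tcp_pos: [0.5767, -0.0438, 0.0599]
ee_rot: [3.138, 0.0, 1.422]
force: [-0.6, 1.2, 13.3]
width: 0.0376
grip_force: 28.5
[0.11666808 0.04773528 0.00873284]
```

At the end stop and held. Now I'll ease up 3 mm, release and rise.

```bash
python3 -m handwheel '[{"claw":0.3,"tx":0,"ty":0,"tz":-0.03,"ax":0,"ay":0,"az":0},{"claw":0.3,"tx":0,"ty":0,"tz":-0.04,"ax":0,"ay":0,"az":0},{"claw":0.7,"tx":0,"ty":0,"tz":-0.04,"ax":0,"ay":0,"az":0},{"claw":0.7,"tx":0,"ty":0,"tz":-0.04,"ax":0,"ay":0,"az":0},{"claw":0.7,"tx":0,"ty":0,"tz":-0.04,"ax":0,"ay":0,"az":0},{"claw":0.7,"tx":0,"ty":0,"tz":-1,"ax":0,"ay":0,"az":0},{"claw":0.7,"tx":0,"ty":0,"tz":-1.6,"ax":0,"ay":0,"az":0},{"claw":0.7,"tx":0,"ty":0,"tz":-1.6,"ax":0,"ay":0,"az":0}]' 20
python3 - <<'E'
from h import *
im=snapshot("side"); cv2.imwrite("pics/side2.png",cv2.resize(im[160:260,210:310],None,fx=5,fy=5))
for c in("side","top"):
    if c=="top": snapshot(c)
    for t in("sleeve_mid","dust_plug_head"): print(c,t,[(np.round(d["location"],4).tolist(),round(d["confidence"],2)) for d in finder.spot_point(t,c)])
step([.5767,-.0438,.100],1.42)
E
```

```text
t: 11.52
tcp_pos: [0.5767, -0.0439, 0.1567]
ee_rot: [3.137, 0.001, 1.422]
force: [1.0, -0.3, 0.4]
width: 0.0595
grip_force: 0.0
side sleeve_mid [([0.5782, -0.0459, 0.0762], 0.74)]
side dust_plug_head [([0.7208, -0.0417, 0.0407], 0.72), ([0.4177, -0.0345, 0.0373], 0.71), ([0.5754, -0.0434, 0.1186], 0.48)]
top sleeve_mid []
top dust_plug_head [([0.7173, -0.0425, 0.0389], 0.44)]
t [-0.001  0.027  0.881] a [-0.02 -0.    0.02] now [ 0.5752 -0.0436  0.1529] [-3.139 -0.     1.422]
```

View pics/side2.png

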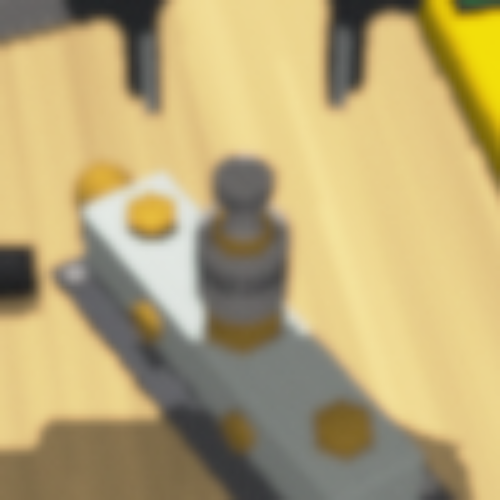

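The freed plug stands about 12 mm higher (head at (243,185) in the crop, z≈0.119) and the sleeve stays down (z≈0.076). Next I grip the head.

```bash
python3 -m handwheel '[{"claw":0.6,"tx":0,"ty":0.027,"tz":0.5,"ax":0,"ay":0,"az":0},{"claw":0.6,"tx":0,"ty":0.027,"tz":0.84,"ax":0,"ay":0,"az":0},{"claw":0.6,"tx":0,"ty":0.027,"tz":0.84,"ax":0,"ay":0,"az":0},{"claw":0.2,"tx":0,"ty":0.027,"tz":0.84,"ax":0,"ay":0,"az":0},{"claw":0.15,"tx":0,"ty":0.027,"tz":0.84,"ax":0,"ay":0,"az":0},{"claw":0.15,"tx":0,"ty":0.027,"tz":0.84,"ax":0,"ay":0,"az":0},{"claw":0.15,"tx":0,"ty":0.027,"tz":0.84,"ax":0,"ay":0,"az":0}]' 25
python3 -c "
from h import *
print(robot.get_obs()['moment'])"
```

```text
t: 12.7
tcp_pos: [0.5777, -0.044, 0.1045]
ee_rot: [3.14, 0.0, 1.422]
force: [0.9, 0.2, 4.2]
width: 0.023
grip_force: 24.6
[-0.02331645 -0.10838989 -0.00800815]
```

```bash
python3 -m handwheel '[{"claw":0.15,"tx":0,"ty":0,"tz":-0.1,"ax":0,"ay":0,"az":0},{"claw":0.15,"tx":0,"ty":0,"tz":-0.2,"ax":0,"ay":0,"az":0},{"claw":0.15,"tx":0,"ty":0,"tz":-0.3,"ax":0,"ay":0,"az":0},{"claw":0.15,"tx":0,"ty":0,"tz":-0.6,"ax":0,"ay":0,"az":0},{"claw":0.15,"tx":0,"ty":0,"tz":-1,"ax":0,"ay":0,"az":0},{"claw":0.15,"tx":0,"ty":0,"tz":-1,"ax":0,"ay":0,"az":0}]' 25
python3 -c "
from h import *
step([.499,.272,.165],1.42);step([.499,.272,.025],1.42)"
```

```text
t: 13.45
tcp_pos: [0.578, -0.0441, 0.1653]
ee_rot: [3.138, 0.0, 1.422]
force: [-0.5, -0.8, -0.3]
width: 0.0225
grip_force: 24.6
t [ 5.015e+00 -2.081e+00 -5.000e-03] a [0.03 0.   0.02] now [ 0.578  -0.0441  0.1653] [3.138 0.    1.422]
t [ 5.016 -2.089  2.329] a [0.03 0.   0.02] now [ 0.578  -0.0441  0.1653] [3.138 0.    1.422]
```

```bash
python3 -m handwheel '[{"claw":0.15,"tx":1,"ty":-0.4,"tz":0,"ax":0,"ay":0,"az":0},{"claw":0.15,"tx":1.8,"ty":-0.75,"tz":0,"ax":0,"ay":0,"az":0},{"claw":0.15,"tx":2.6,"ty":-1.1,"tz":0,"ax":0,"ay":0,"az":0},{"claw":0.15,"tx":3.4,"ty":-1.4,"tz":0,"ax":0,"ay":0,"az":0},{"claw":0.15,"tx":4.2,"ty":-1.75,"tz":0,"ax":0,"ay":0,"az":0},{"claw":0.15,"tx":5,"ty":-2.08,"tz":0.5,"ax":0,"ay":0,"az":0},{"claw":0.15,"tx":5,"ty":-2.08,"tz":1,"ax":0,"ay":0,"az":0},{"claw":0.15,"tx":5,"ty":-2.08,"tz":1,"ax":0,"ay":0,"az":0}]' 25
python3 - <<'E'
from h import *
im=snapshot("side"); cv2.imwrite("pics/side3.png",cv2.resize(im[60:240,110:310],None,fx=3,fy=3))
step([.499,.272,.025],1.42)
E
```

```text
t: 14.45
tcp_pos: [0.4965, 0.2711, 0.1011]
ee_rot: [-3.136, 0.003, 1.423]
force: [0.1, -0.4, -0.8]
width: 0.0228
grip_force: 24.7
t [0.022 0.02  1.299] a [-0.02  0.01  0.02] now [0.4978 0.271  0.1029] [-3.140e+00  1.000e-03  1.422e+00]
```

View pics/side3.png

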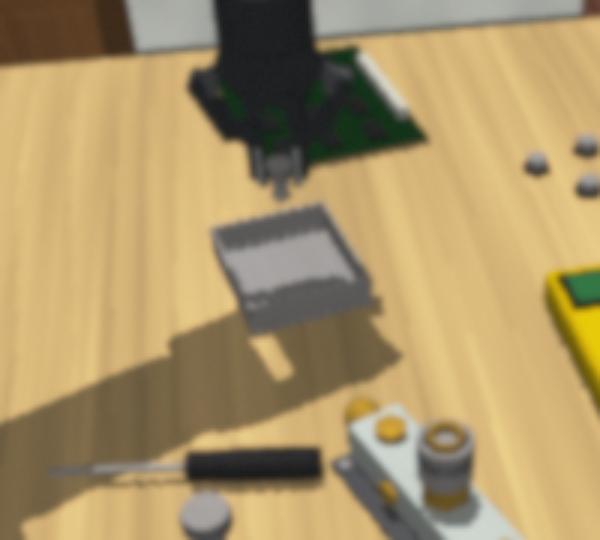

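The plug is held over the tray at (280,175) in the crop, and the outlet is open at (445,435). Lower it and release.

```bash
python3 -m handwheel '[{"claw":0.15,"tx":0,"ty":0,"tz":0.7,"ax":0,"ay":0,"az":0},{"claw":0.15,"tx":0,"ty":0,"tz":1.35,"ax":0,"ay":0,"az":0},{"claw":0.15,"tx":0,"ty":0,"tz":1.35,"ax":0,"ay":0,"az":0},{"claw":0.45,"tx":0,"ty":0,"tz":1.35,"ax":0,"ay":0,"az":0},{"claw":0.45,"tx":0,"ty":0,"tz":1.35,"ax":0,"ay":0,"az":0},{"claw":0.45,"tx":0,"ty":0,"tz":0.7,"ax":0,"ay":0,"az":0},{"claw":0.45,"tx":0,"ty":0,"tz":-0.2,"ax":0,"ay":0,"az":0},{"claw":0.45,"tx":0,"ty":0,"tz":-1,"ax":0,"ay":0,"az":0}]' 25
python3 - <<'E'
from h import *
snapshot("side"); print([(np.round(d["location"],4).tolist(),round(d["confidence"],2)) for d in finder.spot_point("dust_plug_head","side")])
step([.492,-.252,.18],.225+np.pi/2); step([.492,-.252,.065],.225+np.pi/2)
E
```

```text
t: 15.5
tcp_pos: [0.4985, 0.2713, 0.1671]
ee_rot: [3.139, -0.001, 1.422]
force: [0.0, 1.3, 0.6]
width: 0.0382
grip_force: 0.0
[([0.7191, -0.0376, 0.043], 0.68), ([0.4161, -0.0346, 0.0364], 0.65), ([0.4964, 0.2734, 0.03], 0.64)]
t [-8.659  1.152 -0.19 ] a [ 0.11 -0.03 -3.57] now [0.5006 0.2721 0.1705] [ 3.131 -0.005  1.422]
t [-8.668  1.132  1.727] a [ 0.11 -0.03 -3.57] now [0.5006 0.2721 0.1705] [ 3.131 -0.005  1.422]
```

```bash
python3 -m handwheel '[{"claw":0.6,"tx":-1,"ty":0.1,"tz":0,"ax":0.1,"ay":0,"az":-0.5},{"claw":0.8,"tx":-8.6,"ty":1.15,"tz":0,"ax":0.1,"ay":0,"az":-3.5},{"claw":0.8,"tx":-8.6,"ty":1.15,"tz":0,"ax":0.1,"ay":0,"az":-3.5},{"claw":0.8,"tx":-8.6,"ty":1.15,"tz":0,"ax":0.1,"ay":0,"az":-3.5},{"claw":0.8,"tx":-8.6,"ty":1.15,"tz":0,"ax":0.1,"ay":0,"az":-3.5},{"claw":0.8,"tx":-8.6,"ty":1.15,"tz":0,"ax":0.1,"ay":0,"az":-3.5},{"claw":0.8,"tx":-8.6,"ty":1.15,"tz":0,"ax":0.1,"ay":0,"az":-3.5},{"claw":0.8,"tx":-8.6,"ty":1.15,"tz":0,"ax":0.1,"ay":0,"az":-3.5}]' 25
python3 -m handwheel '[{"claw":0.8,"tx":0,"ty":0,"tz":0,"ax":0,"ay":0,"az":0}]'
python3 -c "
from h import *
step([.492,-.252,.13],.225+np.pi/2); step([.492,-.252,.062],.225+np.pi/2)"
```

```text
t: 16.6
tcp_pos: [0.4901, -0.2223, 0.1643]
ee_rot: [-3.132, -0.001, 1.789]
force: [0.9, -0.6, -0.5]
width: 0.0678
grip_force: 0.0
t: 16.73
tcp_pos: [0.4899, -0.2238, 0.1637]
ee_rot: [-3.132, -0.001, 1.784]
force: [0.2, 0.5, -0.3]
width: 0.0683
grip_force: 0.0
t [-0.467 -0.059  0.562] a [-0.09 -0.01 -0.11] now [ 0.4899 -0.2238  0.1637] [-3.132e+00 -1.000e-03  1.784e+00]
t [-0.468 -0.048  1.696] a [-0.09 -0.01 -0.11] now [ 0.4899 -0.2238  0.1637] [-3.132e+00 -1.000e-03  1.784e+00]
```

```bash
python3 -m handwheel '[{"claw":0.8,"tx":-0.467,"ty":-0.055,"tz":0.5,"ax":-0.09,"ay":0,"az":-0.11},{"claw":0.8,"tx":-0.467,"ty":-0.055,"tz":0.56,"ax":-0.09,"ay":0,"az":-0.11},{"claw":0.8,"tx":-0.467,"ty":-0.055,"tz":0.56,"ax":-0.09,"ay":0,"az":-0.11},{"claw":0.8,"tx":-0.467,"ty":-0.055,"tz":0.56,"ax":-0.09,"ay":0,"az":-0.11}]' 25
python3 - <<'E'
from h import *
step([.492,-.252,.062],.225+np.pi/2)
im=snapshot("side"); cv2.imwrite("pics/side4.png",cv2.resize(im[220:384,130:330],None,fx=3,fy=3))
E
```

```text
t: 17.23
tcp_pos: [0.4934, -0.2475, 0.1311]
ee_rot: [3.141, -0.001, 1.801]
force: [0.1, -0.5, 0.2]
width: 0.0687
grip_force: 0.0
t [-0.068 -0.04   1.152] a [ 0.   -0.01  0.05] now [ 0.4934 -0.2475  0.1311] [ 3.141e+00 -1.000e-03  1.801e+00]
```

View pics/side4.png

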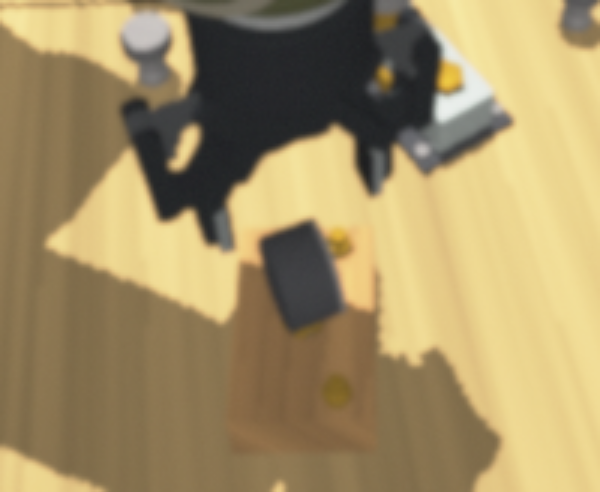

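The open fingers straddle the gauge case at (300,275) in the crop, aligned with its thickness. Descend and grip.

```bash
python3 -m handwheel '[{"claw":0.8,"tx":-0.065,"ty":-0.03,"tz":0.5,"ax":0,"ay":0,"az":0},{"claw":0.8,"tx":-0.065,"ty":-0.03,"tz":1.13,"ax":0,"ay":0,"az":0},{"claw":0.8,"tx":-0.065,"ty":-0.03,"tz":1.13,"ax":0,"ay":0,"az":0},{"claw":0.35,"tx":-0.065,"ty":-0.03,"tz":1.13,"ax":0,"ay":0,"az":0},{"claw":0.22,"tx":-0.065,"ty":-0.03,"tz":1.13,"ax":0,"ay":0,"az":0},{"claw":0.22,"tx":-0.065,"ty":-0.03,"tz":1.13,"ax":0,"ay":0,"az":0},{"claw":0.22,"tx":-0.065,"ty":-0.03,"tz":1.13,"ax":0,"ay":0,"az":0},{"claw":0.22,"tx":-0.065,"ty":-0.03,"tz":1.13,"ax":0,"ay":0,"az":0}]' 40
python3 -c "
from h import *
step([.492,-.252,.062],.225+np.pi/2);print(robot.get_obs()['moment'])"
```

```text
t: 18.27
tcp_pos: [0.4927, -0.2528, 0.0638]
ee_rot: [3.141, 0.0, 1.8]
force: [-1.0, 1.0, 6.6]
width: 0.0274
grip_force: 39.5
t [ 0.015 -0.009  0.031] a [0.01 0.   0.04] now [ 0.4927 -0.2528  0.0638] [3.141 0.    1.8  ]
[0.2609344  0.0863257  0.05100067]
```

```bash
python3 -m handwheel '[{"claw":0.22,"tx":0,"ty":0,"tz":-0.2,"ax":0,"ay":0,"az":0},{"claw":0.22,"tx":0,"ty":0,"tz":-0.5,"ax":0,"ay":0,"az":0},{"claw":0.22,"tx":0,"ty":0,"tz":-1.2,"ax":0,"ay":0,"az":0},{"claw":0.22,"tx":0,"ty":0,"tz":-2,"ax":0,"ay":0,"az":0},{"claw":0.22,"tx":0,"ty":0,"tz":-2,"ax":0,"ay":0,"az":0}]' 40
python3 -c "
from h import *
step([.577,-.044,.18],1.8)"
```

```text
t: 18.9
tcp_pos: [0.4933, -0.2535, 0.1865]
ee_rot: [3.138, 0.004, 1.8]
force: [0.0, -0.4, -1.6]
width: 0.0275
grip_force: 39.7
t [3.083 2.152 0.104] a [0.04 0.04 0.  ] now [ 0.4933 -0.2535  0.1865] [3.138 0.004 1.8  ]
```

```bash
python3 -m handwheel '[{"claw":0.22,"tx":0.7,"ty":0.5,"tz":0,"ax":0,"ay":0,"az":0},{"claw":0.22,"tx":1.5,"ty":1.05,"tz":0,"ax":0,"ay":0,"az":0},{"claw":0.22,"tx":2.3,"ty":1.6,"tz":0,"ax":0,"ay":0,"az":0},{"claw":0.22,"tx":2.8,"ty":1.95,"tz":0.1,"ax":0,"ay":0,"az":0},{"claw":0.22,"tx":3.08,"ty":2.15,"tz":0.1,"ax":0,"ay":0,"az":0},{"claw":0.22,"tx":3.08,"ty":2.15,"tz":0.1,"ax":0,"ay":0,"az":0},{"claw":0.22,"tx":3.08,"ty":2.15,"tz":0.1,"ax":0,"ay":0,"az":0},{"claw":0.22,"tx":3.08,"ty":2.15,"tz":0.1,"ax":0,"ay":0,"az":0}]' 40
python3 - <<'E'
from h import *
step([.577,-.044,.15],1.8)
im=snapshot("side")
for t in("gauge_tip","gauge_case","outlet","sleeve_mid"): print(t,[(np.round(d["location"],4).tolist(),round(d["confidence"],2)) for d in finder.spot_point(t,"side")])
z=robot.get_obs()["tcp_pos"][2]-.0458
# predicted gauge axis / tip and outlet in the picture
for off in(-.003,0,.003):
    print(off,proj([[.577-.23*off,-.044+.97*off,z],[.577,-.044,.099]],"side").round(1).tolist())
c=proj([[.577,-.044,.12]],"side")[0].astype(int)
cr=im[c[1]-60:c[1]+50,c[0]-60:c[0]+60]; print(c)
cv2.imwrite("pics/side5.png",cv2.resize(cr,None,fx=5,fy=5,interpolation=cv2.INTER_CUBIC))
E
```

```text
t: 19.9
tcp_pos: [0.5755, -0.0444, 0.1767]
ee_rot: [-3.141, -0.002, 1.799]
force: [-0.2, -0.1, -1.3]
width: 0.0278
grip_force: 39.7
t [0.001 0.026 0.444] a [-0.01 -0.02 -0.01] now [ 0.5755 -0.0444  0.1767] [-3.141e+00 -2.000e-03  1.799e+00]
gauge_tip [([0.5773, -0.0443, 0.1311], 0.73)]
gauge_case [([0.5743, -0.045, 0.1976], 0.87), ([0.499, 0.2676, 0.0039], 0.64)]
outlet [([0.575, -0.0444, 0.1022], 0.59), ([0.5747, -0.0459, 0.1305], 0.37)]
sleeve_mid [([0.5757, -0.0438, 0.0789], 0.62), ([0.574, -0.0451, 0.1022], 0.49)]
-0.003 [[259.2, 192.4], [258.4, 203.4]]
0 [[258.5, 191.4], [258.4, 203.4]]
0.003 [[257.8, 190.4], [258.4, 203.4]]
[258 195]
```

View pics/side5.png

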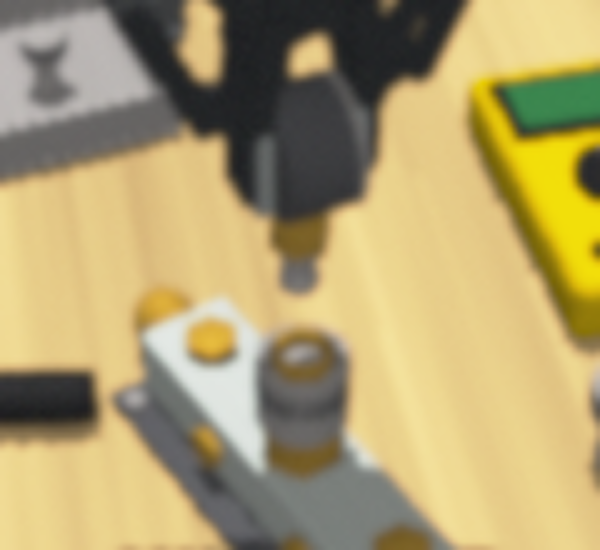

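The gauge plug tip is at (300,285) in the crop, over the mouth at (303,352), in line as predicted. The sleeve is still down and the dust plug stands in the tray at (45,70). I'll insert slowly.

```bash
python3 -m handwheel '[{"claw":0.22,"tx":0,"ty":0.025,"tz":0.25,"ax":0,"ay":0,"az":0},{"claw":0.22,"tx":0,"ty":0.025,"tz":0.45,"ax":0,"ay":0,"az":0},{"claw":0.22,"tx":0,"ty":0.025,"tz":0.5,"ax":0,"ay":0,"az":0},{"claw":0.22,"tx":0,"ty":0.025,"tz":0.54,"ax":0,"ay":0,"az":0},{"claw":0.22,"tx":0,"ty":0.025,"tz":0.56,"ax":0,"ay":0,"az":0},{"claw":0.22,"tx":0,"ty":0.025,"tz":0.56,"ax":0,"ay":0,"az":0}]' 40
python3 -m handwheel '[{"claw":0.22,"tx":0,"ty":0,"tz":0.03,"ax":0,"ay":0,"az":0},{"claw":0.22,"tx":0,"ty":0,"tz":0.06,"ax":0,"ay":0,"az":0},{"claw":0.22,"tx":0,"ty":0,"tz":0.06,"ax":0,"ay":0,"az":0}]' 40
python3 -c "
from h import *
print(robot.get_obs()['moment'])"
```

```text
t: 20.9
tcp_pos: [0.5773, -0.043, 0.1433]
ee_rot: [-3.141, -0.001, 1.8]
force: [0.1, -0.8, 0.2]
width: 0.0276
grip_force: 39.9
t: 21.28
tcp_pos: [0.5775, -0.044, 0.1403]
ee_rot: [3.141, 0.001, 1.8]
force: [-0.3, -6.5, 2.1]
width: 0.0276
grip_force: 40.2
[-1.25589924  0.24285671 -0.00630428]
```

```bash
python3 -m handwheel '[{"claw":0.22,"tx":-0.02,"ty":0,"tz":0,"ax":0,"ay":0,"az":0},{"claw":0.22,"tx":-0.02,"ty":0,"tz":0,"ax":0,"ay":0,"az":0},{"claw":0.22,"tx":-0.02,"ty":0,"tz":0.03,"ax":0,"ay":0,"az":0},{"claw":0.22,"tx":-0.02,"ty":0,"tz":0.03,"ax":0,"ay":0,"az":0}]' 40
python3 -c "
from h import *
print(robot.get_obs()['moment'])"
```

```text
t: 21.78
tcp_pos: [0.5773, -0.0443, 0.1373]
ee_rot: [-3.14, -0.001, 1.8]
force: [-1.4, -6.0, -1.5]
width: 0.0274
grip_force: 39.9
[-1.10734665  0.23048771  0.00655034]
```

```bash
python3 -m handwheel '[{"claw":0.22,"tx":-0.025,"ty":0,"tz":0,"ax":0,"ay":0,"az":0},{"claw":0.22,"tx":-0.025,"ty":0,"tz":0,"ax":0,"ay":0,"az":0},{"claw":0.22,"tx":-0.025,"ty":0,"tz":0,"ax":0,"ay":0,"az":0}]' 40
python3 -m handwheel '[{"claw":0.22,"tx":0,"ty":0,"tz":0.03,"ax":0,"ay":0,"az":0},{"claw":0.22,"tx":0,"ty":0,"tz":0.06,"ax":0,"ay":0,"az":0},{"claw":0.22,"tx":0,"ty":0,"tz":0.06,"ax":0,"ay":0,"az":0}]' 40
python3 -c "
from h import *
print(robot.get_obs()['moment'])"
```

```text
t: 22.15
tcp_pos: [0.5777, -0.0451, 0.1374]
ee_rot: [-3.141, -0.003, 1.8]
force: [-0.5, -0.0, -1.2]
width: 0.0277
grip_force: 39.9
t: 22.52
tcp_pos: [0.5779, -0.0453, 0.1345]
ee_rot: [-3.141, -0.002, 1.8]
force: [-1.9, 1.1, 5.2]
width: 0.0276
grip_force: 40.5
[0.19070065 0.39245062 0.06186861]
```

```bash
python3 -m handwheel '[{"claw":0.22,"tx":0,"ty":-0.005,"tz":0.03,"ax":0,"ay":0,"az":0},{"claw":0.22,"tx":0,"ty":-0.005,"tz":0.06,"ax":0,"ay":0,"az":0},{"claw":0.22,"tx":0,"ty":-0.005,"tz":0.09,"ax":0,"ay":0,"az":0},{"claw":0.22,"tx":0,"ty":-0.005,"tz":0.09,"ax":0,"ay":0,"az":0}]' 40
python3 -m handwheel '[{"claw":0.22,"tx":0,"ty":0,"tz":0.02,"ax":0,"ay":0,"az":0},{"claw":0.22,"tx":0,"ty":0,"tz":0.04,"ax":0,"ay":0,"az":0},{"claw":0.22,"tx":0,"ty":0,"tz":0.04,"ax":0,"ay":0,"az":0}]' 40
python3 -c "
from h import *
print(robot.get_obs()['moment'])"
```

```text
t: 23.02
tcp_pos: [0.5775, -0.0456, 0.1287]
ee_rot: [-3.141, -0.002, 1.8]
force: [-1.6, -0.5, 2.8]
width: 0.0274
grip_force: 40.2
t: 23.4
tcp_pos: [0.5774, -0.0455, 0.1258]
ee_rot: [-3.141, -0.002, 1.8]
force: [0.4, -1.5, -0.2]
width: 0.0277
grip_force: 40.0
[-0.10967317  0.03351657 -0.03534276]
```

```bash
python3 -m handwheel '[{"claw":0.22,"tx":0,"ty":0,"tz":0.01,"ax":0,"ay":0,"az":0},{"claw":0.22,"tx":0,"ty":0,"tz":0.02,"ax":0,"ay":0,"az":0},{"claw":0.22,"tx":0,"ty":0,"tz":0.02,"ax":0,"ay":0,"az":0}]' 40
python3 - <<'E'
from h import *
im=snapshot("side"); print([(np.round(d["location"],4).tolist(),round(d["confidence"],2)) for d in finder.spot_point("sleeve_mid","side")])
cv2.imwrite("pics/side6.png",cv2.resize(im[135:245,198:318],None,fx=5,fy=5,interpolation=cv2.INTER_CUBIC))
E
```

```text
t: 23.78
tcp_pos: [0.5774, -0.0455, 0.1249]
ee_rot: [-3.141, -0.002, 1.8]
force: [-0.3, -0.9, -0.2]
width: 0.0272
grip_force: 40.0
[([0.5776, -0.0418, 0.0842], 0.84), ([0.4982, 0.2673, 0.001], 0.16)]
```

View pics/side6.png

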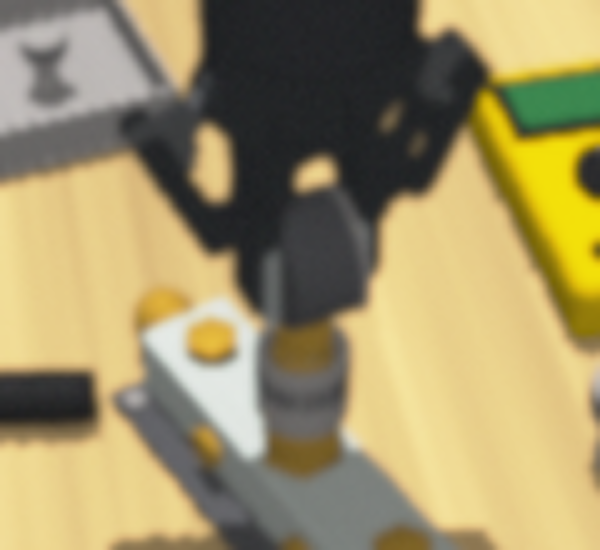

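The gauge plug is nearly home in the outlet (hex at (303,345)). The sleeve's position isn't clear by eye, so I'll compare brightness profiles with the earlier picture.

```bash
python3 - <<'E'
import cv2,numpy as np
for f in("side5","side6"):
    im=cv2.imread(f"pics/{f}.png").astype(int)
    s=(im[...,2]-im[...,0])[:, 285:320].mean(1); b=im[:,285:320].mean((1,2))
    print(f,s[360:490:5].round().astype(int).tolist(),b[360:490:5].round().astype(int).tolist())
a=cv2.imread("pics/side2.png")
E
```

```text
side5 [24, 47, 67, 64, 41, 18, 6, 3, 2, 1, 1, 1, 2, 3, 3, 3, 9, 24, 49, 70, 77, 74, 59, 35, 14, 2] [120, 101, 89, 87, 93, 101, 104, 102, 94, 86, 82, 83, 91, 99, 102, 103, 101, 97, 90, 83, 81, 82, 90, 102, 115, 121]
side6 [69, 64, 46, 22, 7, 3, 2, 2, 1, 1, 2, 3, 3, 3, 7, 21, 47, 70, 79, 79, 79, 75, 61, 36, 14, 2] [88, 92, 96, 102, 105, 103, 97, 88, 83, 84, 91, 99, 104, 104, 103, 99, 94, 87, 83, 81, 82, 83, 91, 103, 116, 123]
```

The sleeve's lower edge and groove moved up about 10 crop px (≈6 mm), so it has sprung back to the top. Release and retreat.

```bash
python3 -m handwheel '[{"claw":0.35,"tx":0,"ty":0,"tz":0,"ax":0,"ay":0,"az":0},{"claw":0.6,"tx":0,"ty":0,"tz":0,"ax":0,"ay":0,"az":0},{"claw":0.6,"tx":0,"ty":0,"tz":0,"ax":0,"ay":0,"az":0},{"claw":0.6,"tx":0,"ty":0,"tz":0,"ax":0,"ay":0,"az":0},{"claw":0.6,"tx":0,"ty":0,"tz":-0.5,"ax":0,"ay":0,"az":0},{"claw":0.6,"tx":0,"ty":0,"tz":-1.2,"ax":0,"ay":0,"az":0},{"claw":0.6,"tx":0,"ty":0,"tz":-2,"ax":0,"ay":0,"az":0},{"claw":0.6,"tx":0,"ty":0,"tz":-2,"ax":0,"ay":0,"az":0}]' 20
python3 - <<'E'
from h import *
im=snapshot("side")
for t in("sleeve_mid","gauge_tip","gauge_case","dust_plug_head"): print([(np.round(d["location"],4).tolist(),round(d["confidence"],2)) for d in finder.spot_point(t,"side")])
cv2.imwrite("pics/side7.png",cv2.resize(im[115:245,148:348],None,fx=4,fy=4,interpolation=cv2.INTER_CUBIC))
E
```

```text
t: 24.88
tcp_pos: [0.5788, -0.046, 0.2487]
ee_rot: [3.136, 0.002, 1.8]
force: [0.7, 0.3, -0.2]
width: 0.0514
grip_force: 0.0
[([0.5761, -0.0435, 0.0856], 0.65), ([0.5782, -0.0441, 0.0802], 0.44), ([0.5742, -0.0468, 0.1447], 0.4)]
[([0.5766, -0.0461, 0.0802], 0.87)]
[([0.5741, -0.0457, 0.1485], 0.72)]
[([0.7183, -0.0435, 0.0403], 0.64), ([0.4991, 0.2683, 0.0301], 0.51)]
```

View pics/side7.png

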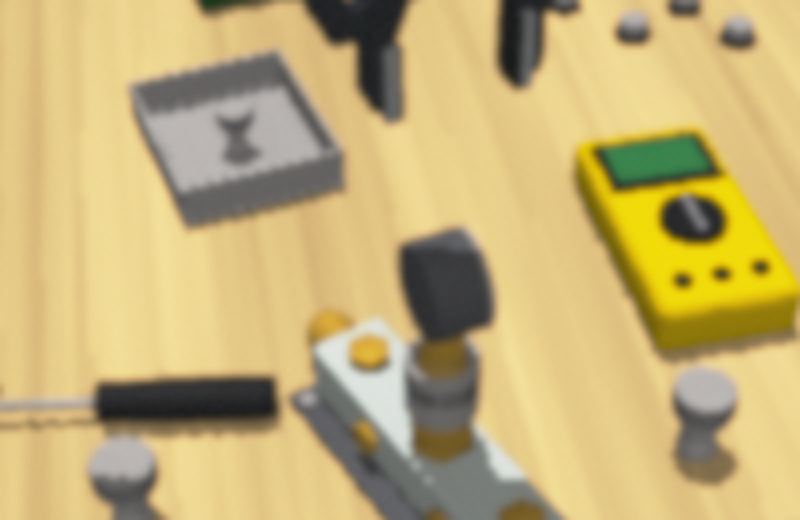

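The gauge stands in the outlet at (445,290) with the sleeve up. The dust plug is in the tray at (238,135), and the multimeter and screwdriver are untouched.

```bash
python3 -c "
from cell import hand_in
print(hand_in())"
```

```text
the job is handed in; nothing more can be done
None
```

The job is handed in: the gauge stands in the outlet about 20 mm deep with the sleeve back at its top, the dust plug is in the parts tray, and the multimeter, solder reel and screwdriver were left alone; robot time at release was about 25 s, and hand-in returned no verdict.

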